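Close up the coffee corner

ROBOT

A 6-joint arm with a two-finger parallel gripper is mounted at the origin on the work surface. World frame = base frame: x ahead of the robot, y to its left, z up, the work surface at z = 0. Lengths are in mm, angles in rad, forces in N, time in s.
With the tool pointing down it reaches from about 250 to 725 mm from the base axis. Payload 4 kg.
Tool frame: the origin (TCP) lies on the centre line of the jaws, within the pads' length; the fingertips stand tip_extent ahead of it and the grasp point (between the pads) lies 2 mm behind it (tip_extent is the distance from the TCP to the fingertips, in mm); z points along the fingers, y is the line along which they close (so a half turn about z gives the same grasp; the last joint's range is limited). The gripper opens to 85 mm and grips with 20 to 120 N. Pads are 22 mm wide; open, the fingers measure 114 mm over their backs; the gripper's body (76 mm by 85 mm) begins 54 mm behind the grasp point. The pads swing forward as they close: fully open they stand 13 mm farther back than shut.
Start: joints at [1.271, 0.241, 0.005, 1.335, 0, 1.571], TCP at [147.663, 477.698, 248.306] pointing down, gripper open.
Joint ranges: [-2.72, 2.72], [-1.05, 1.87], [-1.09, 1.28], [-1.99, 2.15], [-1.42, 1.44], [-3.14, 3.14]. Speed limits (rad/s): [2.79, 2.79, 3.14, 3.14, 3.14, 3.14].

INTERFACE

Orientations are given as a rotation vector (axis times angle).
In Python, from bench import * gives the robot as it stands.
- The arm moves only by the shell command python3 -m creep 'ROWS' [FORCE]. ROWS is a JSON object of lists of equal length, an entry for each row: "travel": the shift along the tool's x, y, z in cm, a list of three; "twist": the turn, a rotation vector about the tool's x, y, z in rad, a list of three; "jaw": the closure, from -1 (fully open) to 1 (shut), so that 0 is half open. In form: {"travel": [[tx, ty, tz], ...], "twist": [[wx, wy, wz], ...], "jaw": [jaw, ...]}. A call has 1 to 5 rows; each row is the pose to reach, as a shift and turn from the pose commanded when the call began, along the tool's axes at that moment; what a row does not reach only later rows make up. A row lasts 1/8 s, in which the tool goes at most 62.5 mm and 10.7 degrees, less where a joint would pass 70% of its speed; a pose out of reach is approached as far as the arm can. A call with a gripper value outside its range is refused whole. The fingers move at their own pace and stop on an object; FORCE is the grip in N (left out, the last holds). Time passes only in rows, so rows that repeat a pose let the fingers close. It gives the time, the measured TCP pose, the force, the opening and the grip force at its end, in the units of the state.
- state(): the state, without advancing time (a new reading comes with each control period).
- grab_frame(name): name is "scene" or "top" or "wrist"; returns the picture (420x560x3 uint8, red, green, blue); there is no depth.
- get_calibration(name): a dict with "mtx" (3x3 intrinsics, pixels), "rvec" (rotation vector, rad) and "tvec" (3), from world to camera coordinates, as OpenCV has them; the wrist camera has in their place "hand_eye" (4x4, takes a point from camera to tool coordinates, whose origin is the TCP and whose axes are the flange's). Camera axes: x right, y down, z forward; pixel columns grow to the right and rows downward; lengths in mm; the calibration is good to about 2 mm. A picture is of the moment at which its call begins: read the wrist's pose just before it. get_calibration takes no time and is no camera call.
- sign_off(): hands the job in; it is judged then, once.
Trained networks look in the newest picture that a camera, given by its name, has taken for a name from the list of things; names that differ only in an ending like _2 or _b are one class to them, and where a whole thing is asked for, a point or a joint stands for the part that bears it (a point fixed in the world has none). Each returns a list of dicts, best first, with "conf" (0 to 1); they miss things now and then, are a little off and sometimes report something else, mostly with a low value. They report only what shows in the picture. A call takes as long as a camera call. They do not tell look-alikes from the thing itself.
- outline_of(label, camera): "pixels" (420x560 bool, what is visible of it) and "position" ([row, column] in pixels, amid what is visible of it).
The state is a dict: "t": time; "joint_positions": joint angles; "joint_vel": joint speeds; "tau": joint torques, N m; "tool_pos": TCP position; "orientation": TCP orientation; "contact_force": force on the tool from outside, world axes, zero at the start; "torque": the same for the moment, N m; "grip_width": finger opening in mm; "finger_force": force on a finger pad.
Only numpy, scipy, OpenCV 4.12 (cv2) and the standard library are available. Lean on these libraries where they do the work, as an engineer would, in place of code of your own. Each camera call takes 0.05 s, during which the arm holds its last target. There are 200 camera calls.

TASK

Close up the coffee corner with your fingertips: push both capsule drawers of the wooden chest fully home, and swing the lid of the olive-wood sugar cellar round until it fully covers the bowl. Push gently and slam nothing; nothing is to be picked up, the cellar stays standing where it is, and the mugs, cups, jar and coaster are not to be disturbed.

Things in the scene. Friction and masses are not known exactly. Their poses are not given: they have to be found in the camera images.
- chest: low capsule chest of pale wood fixed on the counter, 260 deep (x) by 300 wide (y) by 88 mm high on small feet, two drawers side by side. Origin: centre of its underside on the counter. Its +x points from the drawer fronts to the back; the carcass front face lies 130 mm from the origin towards its -x
- drawer_left (a joint): sliding of the left drawer (on the robot's left at chest yaw 0) out of the chest, m: 0 = fully home, its front panel against the chest; grows as it is pulled out towards the chest's own -x, at most 0.17. Plain wooden runner with about 2 N of friction, no spring or catch: it stays where it is left. The front panel is 146 mm wide, 76 mm high (9 to 85 mm above the counter), 12 mm thick
- drawer_left_knob (a point): centre of the front of the round steel knob, 20 mm in diameter, in the middle of the left drawer's front panel; it stands out 23 mm from the panel's front, 47 mm above the counter, and moves with the drawer
- drawer_right (a joint): sliding of the right drawer (on the robot's right at chest yaw 0) out of the chest, m: 0 = fully home, its front panel against the chest; grows as it is pulled out towards the chest's own -x, at most 0.17. Plain wooden runner with about 2 N of friction, no spring or catch: it stays where it is left. The front panel is 146 mm wide, 76 mm high (9 to 85 mm above the counter), 12 mm thick
- drawer_right_knob (a point): centre of the front of the round steel knob, 20 mm in diameter, in the middle of the right drawer's front panel; it stands out 23 mm from the panel's front, 47 mm above the counter, and moves with the drawer
- cellar: round olive-wood sugar cellar standing loose on the counter, about 0.6 kg with its lid, bowl 92 mm in outer diameter and 60 mm high, open at the top with sugar cubes in it; the lid lies on its rim (total height 76 mm). Origin: centre of its underside; z up
- cellar_lid (a joint): turning of the lid about its upright brass pivot pin at the bowl's rim, rad: 0 = shut, the lid exactly over the bowl, against a stop; opening turns the lid clockwise as seen from above, to at most 2.2. Light friction (about 0.02 N m), no spring, it stays where it is left
- lid_pivot (a point): the lid's pivot, top of the brass pin, 39.5 mm from the bowl's axis, 76 mm above the counter
- lid_center (a point): centre of the lid's top face; the lid is a round olive-wood disc 92 mm in diameter and 16 mm thick, between 60 and 76 mm above the counter, its centre 39.5 mm from the pivot. Shut, it lies over the bowl's axis
- jar: closed amber plastic jar with a black cap, 76 mm in diameter, 100 mm high, loose; origin: centre of its underside. To be left alone
- measuring_cup: stainless steel measuring cup, 68 mm in diameter, 45 mm high, with a flat handle along its +x reaching 117 mm from its axis, loose; origin: centre of its underside. To be left alone
- folded_cup: folded blue-green silicone collapsible cup, a flat disc 85 mm in diameter and 24 mm high, loose; origin: centre of its underside. To be left alone
- coaster: round olive-wood coaster 100 mm in diameter, 10 mm thick, loose; origin: centre of its underside. To be left alone
- mini_mug: white ceramic mini mug, 54 mm in diameter, 55 mm high, handle at its +y, standing on the coaster; origin: centre of its underside. To be left alone
- mug_on_chest: the same kind of white mini mug, standing in the middle of the top of the chest; origin: centre of its underside. To be left alone
Things that resemble listed ones, but are neither listed nor needed, are in the scene too. What is meant by the cellar is not blue, purple or turquoise, and is the smaller of those in its own colour.

How it is judged:
By the outcome, as a careful person would: the job done as asked, in the order asked, and still so for the second after the job is handed in, with the robot touching nothing.
It also fails if it takes over 58 s, if anything falls off the work surface, if the arm or the gripper's body presses on something with over 40 N, if the wrist force passes 120 N, or if a joint passes its speed limit or range.

## Working session

There is one attempt and no reset: what is moved stays moved. The work goes in short steps, Python scripts to look and compute and a shell command to move; the robot and the scene stay as the last step left them, time stands still between calls to the robot, and variables do not carry over. Pictures are saved under pics/ and viewed, at most 10 in all, crops included, and the job is handed in when it is done.

```bash
mkdir -p pics; ls
python3 - <<'E'
from bench import *
import cv2,numpy as np
s=state();print(s)
for c in("scene","top"):
    im=grab_frame(c);cv2.imwrite(f"pics/{c}0.png",im[:,:,::-1])
    k=get_calibration(c);print(c,k)
    for n in("chest","drawer_left","drawer_left_knob","drawer_right_knob","cellar","cellar_lid","lid_pivot","lid_center","jar","measuring_cup","folded_cup","coaster","mini_mug"):
        print(n,[(round(d["conf"],2),np.round(d["position"]).tolist(),int(d["pixels"].sum())) for d in outline_of(n,c)])
print(get_calibration("wrist"))
E
```

```text
pics
{'t': 0.0, 'joint_positions': array([ 1.27097685e+00,  2.41407870e-01,  3.74384831e-03,  1.33519448e+00,
       -1.55935875e-05,  1.57081740e+00]), 'joint_vel': array([-0.00096431, -0.00029012, -0.00042261, -0.00052611, -0.00095423,
        0.0001984 ]), 'tau': array([ 7.00970813e-04, -3.72320795e+01,  2.52407062e+01,  1.69620174e-02,
        6.18919034e-05,  2.44004113e-06]), 'tool_pos': array([147.50521421, 477.13421363, 247.42295391]), 'orientation': array([-0.46918212, -3.1060625 ,  0.00320629]), 'contact_force': array([-0.01495225, -0.25997432, -0.06609374]), 'torque': array([0.02335793, 0.04260953, 0.01486156]), 'finger_force': 0.0, 'grip_width': 85.30353289819753}
scene {'mtx': array([[525.37018929,   0.        , 274.65096597],
       [  0.        , 525.37018929, 207.27203164],
       [  0.        ,   0.        ,   1.        ]]), 'rvec': array([ 1.65500981,  1.68925403, -0.84030911]), 'tvec': array([  58.37201153, -268.87667339, 1999.00920455])}
chest [(0.71, [275.0, 345.0], 12727)]
drawer_left [(0.9, [222.0, 359.0], 722)]
drawer_left_knob [(0.62, [224.0, 358.0], 686)]
dr
[... 2245 characters left out ...]
], 555)]
folded_cup [(0.79, [149.0, 344.0], 559), (0.65, [278.0, 322.0], 563)]
coaster [(0.92, [231.0, 120.0], 474), (0.7, [239.0, 108.0], 418)]
mini_mug [(0.97, [240.0, 109.0], 438)]
{'mtx': array([[293.60072144,   0.        , 273.63504821],
       [  0.        , 293.60072144, 211.06090561],
       [  0.        ,   0.        ,   1.        ]]), 'hand_eye': array([[ 7.32117152e-04, -9.60852106e-01, -2.77060814e-01,
         7.07140290e+01],
       [ 9.99999645e-01,  8.18960400e-04, -1.97728906e-04,
        -2.29460812e-01],
       [ 4.16890071e-04, -2.77060571e-01,  9.60852364e-01,
        -1.27189926e+02],
       [ 0.00000000e+00,  0.00000000e+00,  0.00000000e+00,
         1.00000000e+00]])}
```

View pics/top0.png

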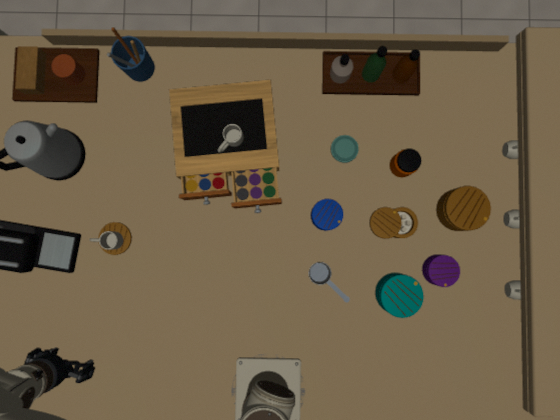

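View pics/scene0.png

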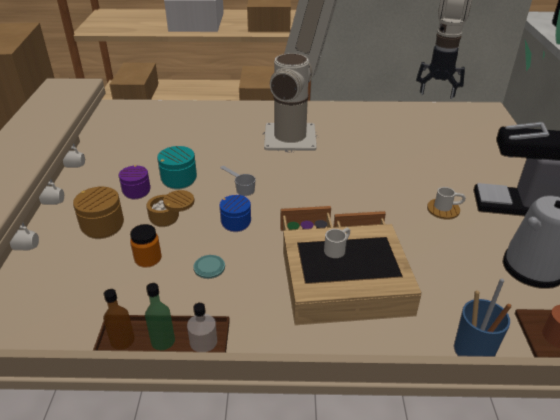

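Top view: things that could be taken for the cellar are the small brown one with its lid ajar (bowl ~(404,222), lid ~(385,222)), the big brown one (466,208), blue (327,215), purple (442,270) and teal (401,296). By the description I choose the small brown one. The chest is at (223,130), with drawer fronts at (204,195) and (257,204) and the mug on top at (232,135).

```bash
cat > h.py <<'E'
import cv2,numpy as np
from bench import *
def ray(cam,px,z):
    k=get_calibration(cam);R=cv2.Rodrigues(k["rvec"])[0];t=k["tvec"]
    d=R.T@np.linalg.inv(k["mtx"])@np.array([px[0],px[1],1.]);o=-R.T@t
    return o+d*(z-o[2])/d[2]
def proj(cam,P):
    k=get_calibration(cam);return cv2.projectPoints(np.array(P,float).reshape(-1,1,3),k["rvec"],k["tvec"],k["mtx"],None)[0].reshape(-1,2)
E
python3 - <<'E'
from h import *
im=cv2.imread("pics/top0.png")
a=cv2.resize(im[75:215,165:285],None,fx=3,fy=3,interpolation=cv2.INTER_CUBIC)
b=cv2.resize(im[190:255,355:435],None,fx=5,fy=5,interpolation=cv2.INTER_CUBIC)
b=cv2.copyMakeBorder(b,0,420-b.shape[0],0,0,cv2.BORDER_CONSTANT)
cv2.imwrite("pics/crop1.png",cv2.convertScaleAbs(np.hstack([a,b]),alpha=1.6))
E
```

```text
(no output)
```

View pics/crop1.png

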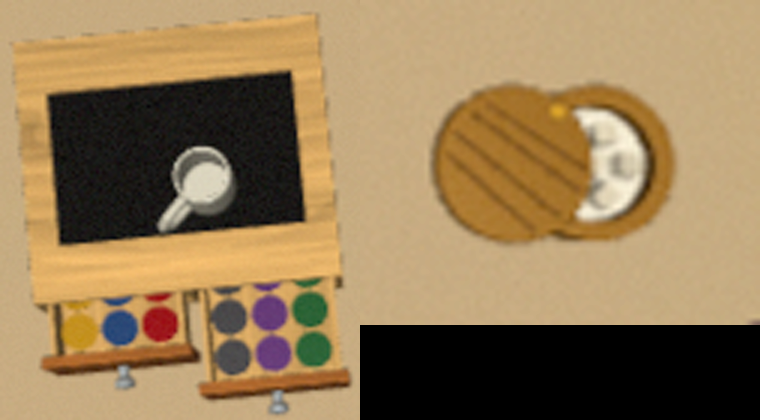

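The crop shows the small brown cellar, lid at px (385,222), brass pivot at (395,212) and sugar visible at (402,222), so the choice is right. Drawer fronts end at about px (205,196) and (257,205).

Run:
```python
from h import *
A=lambda u,v:(165+u/3,75+v/3); B=lambda u,v:(355+(u-360)/5,190+v/5)
np.set_printoptions(precision=1,suppress=True)
C=np.array([ray("top",A(*p),88) for p in [(12,42),(316,13),(342,275),(36,303)]]);print(C,C.mean(0))
for i,j in((0,1),(3,2),(3,0),(2,1)):
    d=C[j]-C[i];print(np.degrees(np.arctan2(d[1],d[0])),np.linalg.norm(d))
for n,p,z in(("panL front top L",(43,360),85),("panL R",(195,346),85),("panR L",(202,386),85),("panR R",(349,371),85),("knobL",(124,384),47),("knobR",(278,409),47)): print(n,ray("top",A(*p),z))
print("lid",ray("top",B(512,160),76),"piv",ray("top",B(558,110),76),"bowl",ray("top",B(597,162),58))
k=get_calibration("top");print(-cv2.Rodrigues(k["rvec"])[0].T@k["tvec"])
print(cv2.Rodrigues(state()["orientation"])[0])
for n in("jar","folded_cup","measuring_cup"):pass
print("blue",ray("top",(327,215),70),"jar",ray("top",(407,160),100),"big",ray("top",(466,208),100),"cup",ray("top",(320,272),45),"hdl",ray("top",(348,299),45),"mug",ray("top",(110,240),60),"teal",ray("top",(401,296),80))
```

```text
[[884.2 304.   88. ]
 [917.7   7.1  88. ]
 [659.3 -22.9  88. ]
 [627.3 271.9  88. ]] [772.1 140.   88. ]
-83.57339273286095 298.82995821156004
-83.80789401940174 296.5429694348961
7.120070805991614 258.86481340950843
6.612455649615848 260.0609149205422
panL front top L [572.5 264.   85. ]
panL R [588.5 117.7  85. ]
panR L [549.9 110.   85. ]
panR R [566.7 -31.2  85. ]
knobL [553.6 191.7  47. ]
knobR [531.4  38.6  47. ]
lid [ 504.7 -333.3   76. ] piv [ 534.1 -359.9   76. ] bowl [ 505.2 -386.9   58. ]
[ 443.5  -42.7 1420.7]
[[-1.   0.3  0. ]
 [ 0.3  1.  -0. ]
 [-0.  -0.  -1. ]]
blue [ 522.5 -164.8   70. ] jar [ 682.6 -389.8  100. ] big [ 547.3 -557.   100. ] cup [ 355.9 -148.2   45. ] hdl [ 278.9 -230.9   45. ] mug [439.2 468.7  60. ] teal [ 294.2 -377.    80. ]
```

```bash
cat > w.py <<'E'
import sys
from h import *
from scipy.spatial.transform import Rotation as Ro
x,y,z,yaw=map(float,sys.argv[1:5]);s=state();R=Ro.from_rotvec(s["orientation"])
a=np.radians(yaw);T=np.array([[np.cos(a),np.sin(a),0],[np.sin(a),-np.cos(a),0],[0,0,-1]])
np.set_printoptions(precision=3,suppress=True)
print("pos",s["tool_pos"],"F",s["contact_force"],"w",s["grip_width"],"t",round(s["t"],2))
print("travel cm",R.inv().apply(np.array([x,y,z])-s["tool_pos"])/10,"twist",(R.inv()*Ro.from_matrix(T)).as_rotvec())
E
python3 -c "
import bench;print([n for n in dir(bench) if n[0]!='_']);print(getattr(bench,'tip_extent',None))"
python3 w.py 523 187 160 186.5
```

```text
['Unreachable', 'get_calibration', 'grab_frame', 'outline_of', 'sign_off', 'state', 'tip_extent']
17.0
pos [147.68  477.69  248.308] F [ 0.436  0.409 -0.047] w 85.56479477953043 t 1.4
travel cm [-44.444 -16.686   8.832] twist [-0.     0.    -0.413]
```

```bash
python3 -m creep '{"travel":[[-6,-2,1],[-12,-4,2],[-18,-6,3],[-24,-8.5,4.5],[-30,-11,6]],"twist":[[0,0,-0.1],[0,0,-0.2],[0,0,-0.3],[0,0,-0.413],[0,0,-0.413]],"jaw":[1,1,1,1,1]}' 20; python3 w.py 523 187 160 186.5; python3 -c "
import bench;print(bench.tip_extent)"
```

```text
t: 2.02
tool_pos: [393.6, 290.9, 191.1]
orientation: [-0.179, 3.136, 0.001]
contact_force: [0.1, 1.0, -0.2]
grip_width: -0.1
finger_force: 0.0
pos [393.636 290.871 191.115] F [ 0.123  1.036 -0.227] w -0.14791360137366003 t 2.02
travel cm [-11.669 -11.792   3.115] twist [0.001 0.001 0.   ]
17.0
```

```bash
python3 -m creep '{"travel":[[-5,-5,1],[-9,-9,2],[-11.7,-11.8,3.1],[-11.7,-11.8,3.1],[-11.7,-11.8,3.1]],"twist":[[0,0,0],[0,0,0],[0,0,0],[0,0,0],[0,0,0]],"jaw":[1,1,1,1,1]}'
python3 - <<'E'
from h import *
s=state();im=grab_frame("wrist");cv2.imwrite("pics/wr1.png",im[:,:,::-1])
im=grab_frame("top");cv2.imwrite("pics/top1.png",im[:,:,::-1])
E
python3 w.py 523 187 47 186.5
```

```text
t: 2.65
tool_pos: [521.2, 188.1, 160.1]
orientation: [0.177, -3.136, -0.0]
contact_force: [-1.5, -0.6, -0.3]
grip_width: -0.1
finger_force: 0.0
pos [520.983 188.959 160.635] F [-0.379  0.131  0.408] w -0.09149769262000922 t 2.75
travel cm [-0.176 -0.221 11.363] twist [0.    0.    0.001]
```

View pics/wr1.png

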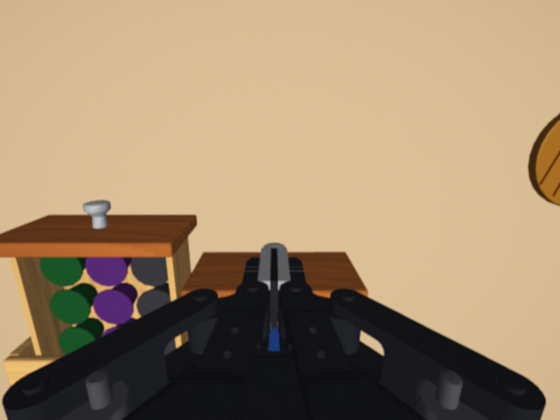

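The wrist picture shows the closed fingers over the left drawer, with its panel centred at about (276,255) and the right knob at (97,207). I check whether the tips clear the left knob, which is near (274,248).

```bash
cat >> h.py <<'E'
from scipy.spatial.transform import Rotation as Ro
def wpose():
    k=get_calibration("wrist");s=state();M=np.eye(4);M[:3,:3]=Ro.from_rotvec(s["orientation"]).as_matrix();M[:3,3]=s["tool_pos"]
    return k["mtx"],M@k["hand_eye"]
def wray(px,z):
    K,M=wpose();d=M[:3,:3]@np.linalg.inv(K)@np.array([px[0],px[1],1.]);o=M[:3,3];return o+d*(z-o[2])/d[2]
def wproj(P):
    K,M=wpose();p=K@(M[:3,:3].T@(np.array(P,float)-M[:3,3]));return p[:2]/p[2]
def chest(P):
    a=np.radians(6.5);d=np.array(P[:2])-[772.1,140];return [d@[np.cos(a),np.sin(a)],d@[-np.sin(a),np.cos(a)]]
E
python3 - <<'E'
from h import *
np.set_printoptions(precision=1,suppress=True)
s=state();t=s["tool_pos"]
print("tip",wproj(t-[0,0,17]),"knobL",wproj([553.6,191.7,47]),"knobR",wproj([531.4,38.6,47]))
for p,z in(((97,203),57),((197,216),85),((45,216),85),((204,253),85),((346,253),85),((274,243),57)):
    P=wray(p,z);print(p,P,np.array(chest(P)))
E
```

```text
tip [273.7 263.2] knobL [272.5 248. ] knobR [ 96.3 204.7]
(97, 203) [526.5  45.2  57. ] [-254.7  -66.4]
(197, 216) [518.8 132.9  85. ] [-252.4   21.6]
(45, 216) [531.5  23.8  85. ] [-252.2  -88.2]
(204, 253) [547.3 139.4  85. ] [-223.4   24.9]
(346, 253) [535.  245.2  85. ] [-223.7  131.3]
(274, 243) [544.6 192.   57. ] [-220.1   77.4]
```

```bash
python3 -m creep '{"travel":[[0,0,3.5],[0,-0.1,7],[0,-0.2,10],[0,-0.2,11.4],[-0.6,-0.2,11.4]],"twist":[[0,0,0],[0,0,0],[0,0,0],[0,0,0],[0,0,0]],"jaw":[1,1,1,1,1]}'; python3 w.py 588 195 47 186.5
```

```text
t: 3.38
tool_pos: [526.8, 187.3, 45.9]
orientation: [0.18, -3.135, 0.001]
contact_force: [0.7, 0.3, 0.5]
grip_width: -0.0
finger_force: 0.0
pos [526.779 187.324  45.887] F [0.721 0.251 0.508] w -0.020544485624374872 t 3.38
travel cm [-6.17   0.061 -0.123] twist [-0.    -0.002  0.001]
```

```bash
python3 -m creep '{"travel":[[-0.7,0,0],[-1.2,0,0],[-1.7,0,0],[-2.2,0,0],[-2.7,0,0]],"twist":[[0,0,0],[0,0,0],[0,0,0],[0,0,0],[0,0,0]],"jaw":[1,1,1,1,1]}'; python3 -m creep '{"travel":[[-0.6,0,0],[-1.2,0,0],[-1.7,0,0],[-2.1,0,0],[-2.4,0,0]],"twist":[[0,0,0],[0,0,0],[0,0,0],[0,0,0],[0,0,0]],"jaw":[1,1,1,1,1]}';python3 w.py 588 195 47 186.5
```

```text
t: 4.0
tool_pos: [554.9, 189.8, 46.3]
orientation: [0.178, -3.136, -0.0]
contact_force: [-2.6, 0.7, 2.1]
grip_width: -0.1
finger_force: 1.0
t: 4.62
tool_pos: [578.7, 192.5, 46.2]
orientation: [0.178, -3.136, 0.0]
contact_force: [-1.9, -0.1, 1.3]
grip_width: 0.0
finger_force: 1.0
pos [578.704 192.517  46.157] F [-1.948 -0.143  1.258] w 0.0305992109163105 t 4.62
travel cm [-0.952  0.142 -0.084] twist [-0. -0. -0.]
```

Pushing on with about 2 N; now the last centimetre in small steps.

```bash
python3 -m creep '{"travel":[[-0.2,0,0],[-0.4,0,0],[-0.55,0,0],[-0.7,0,0],[-0.8,0,0]],"twist":[[0,0,0],[0,0,0],[0,0,0],[0,0,0],[0,0,0]],"jaw":[1,1,1,1,1]}'; python3 w.py 588 195 47 186.5
```

```text
t: 5.25
tool_pos: [586.5, 193.4, 46.2]
orientation: [0.178, -3.136, 0.0]
contact_force: [-2.5, 0.2, 0.2]
grip_width: -0.0
finger_force: 0.9
pos [586.474 193.425  46.162] F [-2.489  0.216  0.179] w -0.046414330920376924 t 5.25
travel cm [-0.169  0.139 -0.084] twist [-0. -0. -0.]
```

```bash
python3 -m creep '{"travel":[[-0.1,0,0],[-0.2,0,0],[-0.3,0,0],[-0.3,0,0]],"twist":[[0,0,0],[0,0,0],[0,0,0],[0,0,0]],"jaw":[1,1,1,1]}'
```

```text
t: 5.75
tool_pos: [589.5, 193.8, 46.2]
orientation: [0.178, -3.137, 0.0]
contact_force: [-1.6, 0.2, 0.8]
grip_width: -0.2
finger_force: 0.9
```

```bash
python3 -m creep '{"travel":[[-0.1,0,0],[-0.2,0,0],[-0.3,0,0],[-0.3,0,0]],"twist":[[0,0,0],[0,0,0],[0,0,0],[0,0,0]],"jaw":[1,1,1,1]}'
```

```text
t: 6.25
tool_pos: [589.8, 193.8, 46.1]
orientation: [0.178, -3.131, 0.001]
contact_force: [-8.6, -0.6, 6.1]
grip_width: -0.1
finger_force: 4.5
```

Left drawer is home: the finger stopped where the geometry puts it, with the force rising to 8.6 N. Now round to the right knob.

```bash
python3 -m creep '{"travel":[[3,0,0],[7,0,0],[11.5,0,0],[11.5,-5,0],[11.5,-10,0]],"twist":[[0,0,0],[0,0,0],[0,0,0],[0,0,0],[0,0,0]],"jaw":[1,1,1,1,1]}'; python3 -m creep '{"travel":[[0,-3,0],[0,-4.8,0],[-0.3,-4.8,0],[-0.6,-4.8,0],[-1.1,-4.8,0]],"twist":[[0,0,0],[0,0,0],[0,0,0],[0,0,0],[0,0,0]],"jaw":[1,1,1,1,1]}';  python3 - <<'E'
from h import *
s=state();print(s["tool_pos"],chest(s["tool_pos"]),s["contact_force"])
im=grab_frame("top");cv2.imwrite("pics/top2.png",cv2.convertScaleAbs(cv2.resize(im[60:260,130:330,::-1],None,fx=3,fy=3,interpolation=cv2.INTER_CUBIC),alpha=1.5))
E
```

```text
t: 6.88
tool_pos: [490.4, 81.4, 46.9]
orientation: [-0.182, 3.133, -0.0]
contact_force: [0.5, -0.3, 0.0]
grip_width: -0.1
finger_force: 0.0
t: 7.5
tool_pos: [506.1, 36.4, 46.2]
orientation: [-0.18, 3.136, 0.0]
contact_force: [0.0, -0.1, 0.8]
grip_width: 0.2
finger_force: 0.0
[506.0895744   36.3932325   46.17272099] [np.float64(-276.0290912436896), np.float64(-72.82753317273745)] [ 0.02592811 -0.14572916  0.78163619]
```

View pics/top2.png

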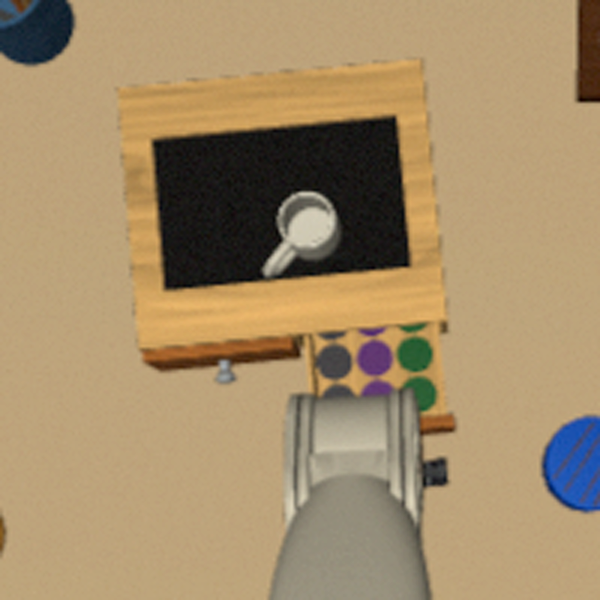

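The top crop shows the left drawer's front flush with the chest, knob at (224,370), and the right drawer still open. Now the right one: contact in about 15 mm, end in about 101 mm.

```bash
python3 -m creep '{"travel":[[-0.6,0,0],[-1.1,0,0],[-1.6,0,0],[-2.2,0,0],[-2.8,0,0]],"twist":[[0,0,0],[0,0,0],[0,0,0],[0,0,0],[0,0,0]],"jaw":[1,1,1,1,1]}'; python3 -m creep '{"travel":[[-0.7,0,0],[-1.4,0,0],[-2.1,0,0],[-2.8,0,0],[-3.5,0,0]],"twist":[[0,0,0],[0,0,0],[0,0,0],[0,0,0],[0,0,0]],"jaw":[1,1,1,1,1]}';python3 -m creep '{"travel":[[-0.6,0,0],[-1.1,0,0],[-1.6,0,0],[-2.1,0,0],[-2.5,0,0]],"twist":[[0,0,0],[0,0,0],[0,0,0],[0,0,0],[0,0,0]],"jaw":[1,1,1,1,1]}';python3 -c "
from h import *
print(chest(state()['tool_pos']))"
```

```text
t: 8.18
tool_pos: [533.6, 38.7, 46.1]
orientation: [0.178, -3.136, -0.001]
contact_force: [-3.0, 1.4, 0.8]
grip_width: 0.5
finger_force: 1.0
t: 8.8
tool_pos: [568.8, 42.5, 46.1]
orientation: [0.178, -3.136, -0.0]
contact_force: [-2.0, 1.9, -0.1]
grip_width: 0.0
finger_force: 1.1
t: 9.43
tool_pos: [593.5, 45.3, 46.2]
orientation: [-0.178, 3.137, -0.0]
contact_force: [-3.9, 0.6, -0.8]
grip_width: -0.0
finger_force: 1.0
[np.float64(-188.13330569431793), np.float64(-73.91807485059707)]
```

```bash
python3 -m creep '{"travel":[[-0.3,0,0],[-0.55,0,0],[-0.75,0,0],[-0.9,0,0],[-1.05,0,0]],"twist":[[0,0,0],[0,0,0],[0,0,0],[0,0,0],[0,0,0]],"jaw":[1,1,1,1,1]}'; python3 -m creep '{"travel":[[-0.1,0,0],[-0.2,0,0],[-0.3,0,0],[-0.3,0,0]],"twist":[[0,0,0],[0,0,0],[0,0,0],[0,0,0]],"jaw":[1,1,1,1]}'
```

```text
t: 10.05
tool_pos: [603.7, 46.4, 46.2]
orientation: [0.178, -3.136, 0.0]
contact_force: [-1.9, 0.7, -0.7]
grip_width: -0.2
finger_force: 0.9
t: 10.55
tool_pos: [606.4, 46.7, 46.2]
orientation: [0.178, -3.136, 0.0]
contact_force: [-3.2, -0.3, -0.0]
grip_width: -0.2
finger_force: 1.3
```

```bash
python3 -m creep '{"travel":[[-0.1,0,0],[-0.2,0,0],[-0.3,0,0],[-0.3,0,0]],"twist":[[0,0,0],[0,0,0],[0,0,0],[0,0,0]],"jaw":[1,1,1,1]}'; python3 -c "
from h import *
print(chest(state()['tool_pos']))"
```

```text
t: 11.05
tool_pos: [606.7, 46.8, 46.0]
orientation: [0.177, -3.131, 0.0]
contact_force: [-10.1, 0.1, 5.4]
grip_width: 0.4
finger_force: 4.9
[np.float64(-174.91455939485732), np.float64(-73.88044110618746)]
```

Both drawers home by touch. Backing off, lifting, and turning towards the cellar (tool -x to face world -y).

```bash
python3 -m creep '{"travel":[[3,0,0],[6,0,-4],[6,-2,-10],[6,-6,-15],[6,-10,-15]],"twist":[[0,0,0],[0,0,0],[0,0,0.18],[0,0,0.36],[0,0,0.54]],"jaw":[1,1,1,1,1]}'; python3 w.py 504 -255 200 90
```

```text
t: 11.68
tool_pos: [565.8, -60.4, 202.7]
orientation: [0.67, 3.054, 0.001]
contact_force: [0.6, 0.6, -0.2]
grip_width: -0.3
finger_force: 0.0
pos [565.843 -60.421 202.75 ] F [ 0.559  0.635 -0.212] w -0.2923817418678595 t 11.68
travel cm [ -2.521 -20.261   0.228] twist [0.012 0.01  1.139]
```

```bash
python3 -m creep '{"travel":[[-0.4,-3.5,0],[-0.8,-7,0],[-1.3,-10.5,0],[-1.7,-14,0],[-2.2,-17.5,0]],"twist":[[0,0,0.18],[0,0,0.36],[0,0,0.54],[0,0,0.72],[0,0,0.9]],"jaw":[1,1,1,1,1]}'; python3 -m creep '{"travel":[[-1.5,-2,0.3],[-1.5,-2,0.3],[-1.5,-2,0.3]],"twist":[[0,0,0.18],[0,0,0.25],[0,0,0.25]],"jaw":[1,1,1]}';  python3 w.py 504 -255 200 90;python3 - <<'E'
from h import *
im=grab_frame("wrist");cv2.imwrite("pics/wr3.png",im[:,:,::-1])
im=grab_frame("top");cv2.imwrite("pics/top3.png",im[:,:,::-1])
for n,P in(("piv",[534,-360,76]),("lid",[504.7,-333.3,76]),("bowl",[505,-387,60])):print(n,wproj(P))
E
```

```text
t: 12.3
tool_pos: [509.7, -229.5, 197.2]
orientation: [1.94, 2.466, 0.0]
contact_force: [-0.3, -0.2, 0.2]
grip_width: 0.2
finger_force: 0.0
t: 12.68
tool_pos: [493.8, -248.0, 194.0]
orientation: [2.226, 2.212, 0.001]
contact_force: [0.2, 0.1, 0.2]
grip_width: 0.0
finger_force: 0.0
pos [ 493.838 -247.978  193.985] F [0.225 0.108 0.183] w 0.008222332641591478 t 12.68
travel cm [-0.697  1.022 -0.598] twist [ 0.003  0.002 -0.006]
piv [315.52600265 321.36986804]
lid [285.66916243 297.44651561]
bowl [284.94987435 333.74632737]
```

View pics/wr3.png

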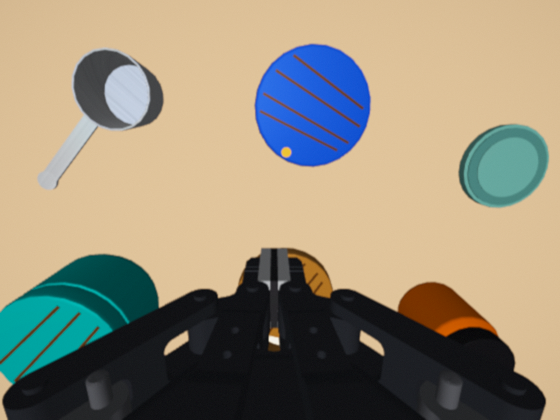

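View pics/top3.png

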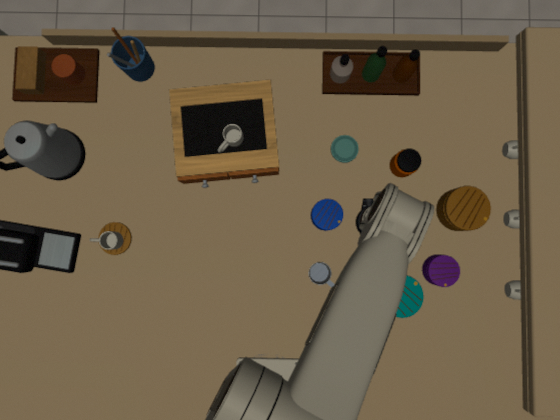

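Top view: both drawer fronts are flush at (204,180) and (256,175). The wrist view shows the lid edge at about (290,249) in front of the fingers, where it was predicted. Lowering beside the lid, tips about 5 mm above the bowl's rim height.

```bash
python3 -m creep '{"travel":[[-0.5,0.5,4],[-1,1,8],[-1,1,10.5],[-1,1,11.2],[-1,1,11.2]],"twist":[[0,0,0],[0,0,0],[0,0,0],[0,0,0],[0,0,0]],"jaw":[1,1,1,1,1]}'; python3 w.py 504 -276 82 90
```

```text
t: 13.4
tool_pos: [503.5, -256.8, 81.5]
orientation: [2.227, 2.216, 0.0]
contact_force: [-0.5, 0.1, -0.4]
grip_width: -0.1
finger_force: 0.0
pos [ 503.488 -256.755   81.498] F [-0.487  0.078 -0.406] w -0.1277743005994055 t 13.4
travel cm [-1.924  0.061 -0.05 ] twist [ 0.     0.    -0.005]
```

```bash
python3 -m creep '{"travel":[[-0.8,0,0],[-1.4,0,0],[-1.9,0,0],[-2.3,-0.2,0],[-2.7,-0.4,0]],"twist":[[0,0,0],[0,0,0],[0,0,0],[0,0,0],[0,0,0]],"jaw":[1,1,1,1,1]}'; python3 -m creep '{"travel":[[-0.5,-0.2,0],[-0.95,-0.4,0],[-1.5,-0.5,0],[-1.97,-0.5,0],[-2.45,-0.5,0]],"twist":[[0,0,0],[0,0,0],[0,0,0],[0,0,0],[0,0,0]],"jaw":[1,1,1,1,1]}'; python3 w.py 499.8 -323.3 82 90
```

```text
t: 14.02
tool_pos: [497.9, -282.5, 81.3]
orientation: [-2.225, -2.213, -0.002]
contact_force: [-2.4, 6.1, 3.9]
grip_width: -0.2
finger_force: 2.6
t: 14.65
tool_pos: [493.1, -308.1, 81.2]
orientation: [-2.227, -2.214, 0.0]
contact_force: [-3.2, 4.4, 2.9]
grip_width: 0.3
finger_force: 2.1
pos [ 493.125 -308.06    81.177] F [-3.211  4.403  2.915] w 0.32847826824254633 t 14.65
travel cm [-1.52   0.676 -0.085] twist [-0.001 -0.001 -0.006]
```

Forces are higher than expected (4–6 N), so I look before going on.

Run:
```python
from h import *
im=grab_frame("scene");a=cv2.imread("pics/scene0.png")[140:260,80:290];b=im[140:260,80:290,::-1]
cv2.imwrite("pics/sc4.png",cv2.convertScaleAbs(cv2.resize(np.vstack([a,b]),None,fx=2.5,fy=2.5,interpolation=cv2.INTER_CUBIC),alpha=1.5))
```

```text
(no output)
```

View pics/sc4.png

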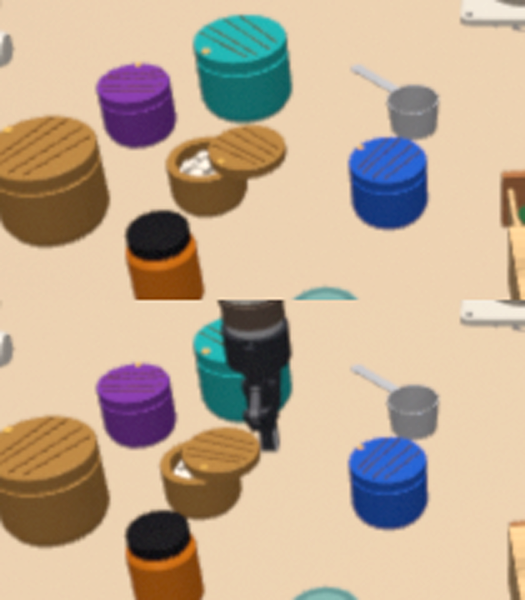

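The scene crop (before above, now below) shows the lid turned part way. The bowl has slid about 2 px in the raw picture (left edge 167→161 in the crop), because friction at that contact worked against the turn. I back off, measure, and then push on an arc about the pivot, turning the finger with the lid so that it does not rub.

```bash
python3 -m creep '{"travel":[[2,0,0],[4,0,-5],[8,0,-11],[14,0,-11],[20,0,-11]],"twist":[[0,0,0],[0,0,0],[0,0,0],[0,0,0],[0,0,0]],"jaw":[1,1,1,1,1]}'; python3 -m creep '{"travel":[[0,-6,0],[0,-12,0],[0,-12,0]],"twist":[[0,0,0],[0,0,0],[0,0,0]],"jaw":[1,1,1]}'
python3 - <<'E'
from h import *
im=grab_frame("top")[:,:,::-1];cv2.imwrite("pics/top5.png",im)
a=cv2.imread("pics/top0.png")
f=lambda i:cv2.convertScaleAbs(cv2.resize(i[190:255,365:425],None,fx=6,fy=6,interpolation=cv2.INTER_CUBIC),alpha=1.6)
cv2.imwrite("pics/crop5.png",np.hstack([f(a),f(im)]))
E
```

```text
t: 15.32
tool_pos: [496.4, -107.3, 193.0]
orientation: [2.225, 2.211, 0.005]
contact_force: [0.7, 0.1, -0.6]
grip_width: 0.2
finger_force: 0.0
t: 15.7
tool_pos: [369.8, -106.5, 190.1]
orientation: [-2.225, -2.213, 0.004]
contact_force: [-0.1, -0.1, 0.3]
grip_width: 0.1
finger_force: 0.0
```

View pics/crop5.png

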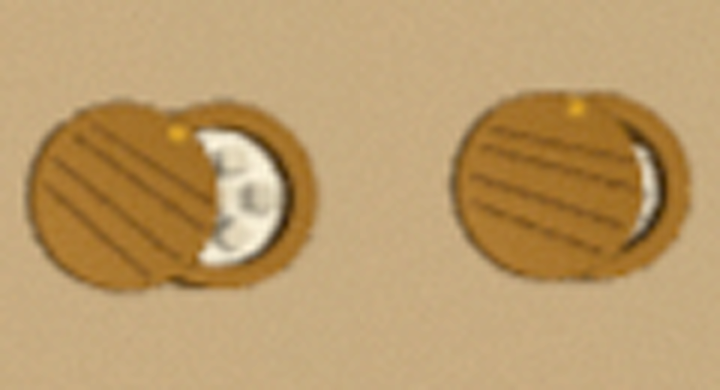

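```bash
cat > plan.py <<'E'
from h import *
np.set_printoptions(precision=1,suppress=True)
def plan(piv,lid,bowl,phi=50,gap=0,n=8):
    th0=np.arctan2(*(lid-piv)[1::-1]);th1=np.arctan2(*(bowl-piv)[1::-1])
    th0%=2*np.pi;th1%=2*np.pi;print("theta",np.degrees([th0,th1]))
    for th in np.linspace(th0,th1,n):
        c=piv+39.5*np.array([np.cos(th),np.sin(th)]);a=th-np.pi+np.radians(phi)
        print(np.round(np.degrees(th),1),"finger",c+(56.5+gap)*np.array([np.cos(a),np.sin(a)]),"yaw",np.round(np.degrees(a)%360,1))
E
python3 - <<'E'
from plan import *
A=lambda u,v:(365+(u%360+.5)/6-.5,190+(v+.5)/6-.5)
for p,l,b in(((178,132),(122,195),(225,195)),((577,106),(545,187),(597,186))):
    q=[ray("top",A(*p),76)[:2],ray("top",A(*l),76)[:2],ray("top",A(*b),60)[:2]]
    print(q,[np.linalg.norm(q[0]-q[i]) for i in(1,2)])
plan(*q); print("approach");plan(*q,gap=14,n=2)
E
python3 w.py 570 -330 130 28
```

```text
[array([ 535.3, -358.9]), array([ 504.4, -331.9]), array([ 506. , -385.5])] [np.float64(41.00520750386532), np.float64(39.61165236272666)]
[array([ 548.2, -377.7]), array([ 508.8, -362.2]), array([ 510.5, -391.3])] [np.float64(42.3447336517231), np.float64(40.13009729000332)]
theta [158.6 199.9]
158.6 finger [ 561.1 -336.2] yaw 28.6
164.5 finger [ 556.7 -335.1] yaw 34.5
170.4 finger [ 552.3 -334.5] yaw 40.4
176.3 finger [ 547.9 -334.3] yaw 46.3
182.2 finger [ 543.4 -334.5] yaw 52.2
188.1 finger [ 539.  -335.3] yaw 58.1
194.0 finger [ 534.7 -336.5] yaw 64.0
199.9 finger [ 530.5 -338.1] yaw 69.9
approach
theta [158.6 199.9]
158.6 finger [ 573.4 -329.5] yaw 28.6
199.9 finger [ 535.3 -324.9] yaw 69.9
pos [ 373.438 -107.506  191.21 ] F [ 1.056 -0.257 -0.548] w -0.06302641063824986 t 15.75
travel cm [-22.136  19.773   6.154] twist [ 0.001 -0.     1.077]
```

```bash
python3 -m creep '{"travel":[[-4,4,0],[-8,8,0],[-12,12,0],[-16,16,1],[-20,19,2]],"twist":[[0,0,0.18],[0,0,0.36],[0,0,0.54],[0,0,0.72],[0,0,0.9]],"jaw":[1,1,1,1,1]}'; python3 -m creep '{"travel":[[-1,-2,1],[-1,-2,2],[-1,-2,2]],"twist":[[0,0,0.17],[0,0,0.17],[0,0,0.17]],"jaw":[1,1,1]}'; python3 w.py 573 -330 84 28.6
```

```text
t: 16.38
tool_pos: [567.5, -311.3, 170.8]
orientation: [2.97, 1.017, 0.004]
contact_force: [1.5, -0.3, 0.5]
grip_width: -0.2
finger_force: 0.0
t: 16.75
tool_pos: [544.3, -299.7, 150.6]
orientation: [3.045, 0.773, 0.0]
contact_force: [0.2, -0.5, 0.2]
grip_width: -0.3
finger_force: 0.0
pos [ 544.295 -299.729  150.63 ] F [ 0.242 -0.454  0.162] w -0.26677950511704973 t 16.75
travel cm [1.078 4.028 6.664] twist [ 0.    -0.    -0.002]
```

```bash
python3 -m creep '{"travel":[[1.1,4,0],[1.1,4,2],[1.1,4,5],[1.1,4,6.7],[1.1,4,6.7]],"twist":[[0,0,0],[0,0,0],[0,0,0],[0,0,0],[0,0,0]],"jaw":[1,1,1,1,1]}'; python3 w.py 561 -336.2 84 28.6; python3 w.py 552.3 -334.5 84 40.4
```

```text
t: 17.38
tool_pos: [571.9, -329.3, 83.5]
orientation: [-3.044, -0.771, 0.002]
contact_force: [0.5, 0.1, 0.8]
grip_width: 0.1
finger_force: 0.0
pos [ 571.868 -329.326   83.541] F [0.505 0.063 0.797] w 0.11149097001624213 t 17.38
travel cm [-1.283  0.088 -0.045] twist [-0.001  0.001 -0.003]
pos [ 571.868 -329.326   83.541] F [0.505 0.063 0.797] w 0.11149097001624213 t 17.38
travel cm [-1.967 -0.476 -0.044] twist [-0.001  0.001 -0.209]
```

```bash
python3 -m creep '{"travel":[[-0.7,0,0],[-1.1,0.1,0],[-1.3,0.1,0],[-1.6,-0.2,0],[-2.0,-0.5,0]],"twist":[[0,0,0],[0,0,0],[0,0,0],[0,0,-0.1],[0,0,-0.21]],"jaw":[1,1,1,1,1]}'; python3 w.py 543.4 -334.5 84 52.2
python3 - <<'E'
from h import *
im=grab_frame("scene")[:,:,::-1];cv2.imwrite("pics/sc6.png",im)
E
```

```text
t: 18.0
tool_pos: [552.6, -335.4, 84.9]
orientation: [2.946, 1.089, 0.002]
contact_force: [1.3, -0.5, -0.3]
grip_width: -0.4
finger_force: 0.3
pos [ 552.62  -335.378   84.914] F [ 1.284 -0.458 -0.264] w -0.3618970546301894 t 18.0
travel cm [-0.643 -0.667  0.09 ] twist [ 0.002 -0.001 -0.203]
```

Only light force now (1.3 N). I carry on along the arc and track the bowl's silhouette in the scene camera by number.

```bash
cat > edge.py <<'E'
from h import *
import sys
def edge(im):
    # bowl's left silhouette (-y side) and bottom in scene picture, subpixel
    s=cv2.cvtColor(im,cv2.COLOR_BGR2HSV)[:,:,1].astype(float)
    L=np.mean([np.interp(130,s[r,136:166],np.arange(136,166)) if 0 else 136+np.argmax(s[r,136:166]>125) for r in range(206,216)])
    m=(s>125)
    B=np.mean([200+np.max(np.nonzero(m[200:235,c])[0]) for c in range(154,168)])
    return L,B
if __name__=="__main__":
    if len(sys.argv)>1: cv2.imwrite(sys.argv[1],grab_frame("scene")[:,:,::-1])
    for f in ["scene0","sc6"]+[a[5:-4] for a in sys.argv[1:]]: print(f,edge(cv2.imread(f"pics/{f}.png")))
E
python3 -m creep '{"travel":[[-0.2,-0.2,0],[-0.35,-0.35,0.05],[-0.5,-0.5,0.1],[-0.65,-0.67,0.1]],"twist":[[0,0,-0.05],[0,0,-0.1],[0,0,-0.15],[0,0,-0.2]],"jaw":[1,1,1,1]}'; python3 w.py 534.7 -336.5 84 64; python3 edge.py pics/sc7.png
```

```text
t: 18.55
tool_pos: [543.3, -334.3, 83.7]
orientation: [2.825, 1.373, 0.001]
contact_force: [0.8, 0.4, -0.1]
grip_width: -0.1
finger_force: 0.2
pos [ 543.295 -334.334   83.715] F [ 0.791  0.418 -0.073] w -0.07676188701218319 t 18.55
travel cm [-0.701 -0.542 -0.029] twist [ 0.001 -0.    -0.212]
scene0 (np.float64(148.1), np.float64(226.0))
sc6 (np.float64(145.2), np.float64(226.92857142857142))
sc7 (np.float64(145.3), np.float64(226.92857142857142))
```

```bash
python3 -m creep '{"travel":[[-0.2,-0.15,0],[-0.38,-0.28,0],[-0.55,-0.42,0],[-0.7,-0.54,0]],"twist":[[0,0,-0.05],[0,0,-0.1],[0,0,-0.16],[0,0,-0.21]],"jaw":[1,1,1,1]}'; python3 w.py 530.5 -338.1 84 69.9; python3 edge.py pics/sc8.png
python3 - <<'E'
from h import *
# colour change of lid region between scene shots
a,b,c=[cv2.imread(f"pics/{n}.png")[180:235,140:200].astype(int) for n in("sc6","sc7","sc8")]
print(np.sum(abs(a-b).max(2)>40),np.sum(abs(c-b).max(2)>40))
for n in("sc6","sc7","sc8"):
    h=cv2.cvtColor(cv2.imread(f"pics/{n}.png"),cv2.COLOR_BGR2HSV)[185:225,140:200]
    w=(h[...,1]<60)&(h[...,2]>100);print(n,"white px",w.sum())
E
```

```text
t: 19.1
tool_pos: [534.5, -336.1, 83.6]
orientation: [-2.666, -1.662, -0.001]
contact_force: [0.4, 1.2, 0.9]
grip_width: 0.2
finger_force: 0.5
pos [ 534.501 -336.125   83.62 ] F [0.392 1.174 0.862] w 0.23723055485485914 t 19.1
travel cm [-0.354 -0.272 -0.038] twist [ 0.    -0.001 -0.105]
scene0 (np.float64(148.1), np.float64(226.0))
sc6 (np.float64(145.2), np.float64(226.92857142857142))
sc8 (np.float64(145.2), np.float64(226.92857142857142))
219 176
sc6 white px 35
sc7 white px 23
sc8 white px 30
```

```bash
python3 -m creep '{"travel":[[-0.12,-0.09,0],[-0.24,-0.18,0],[-0.3,-0.22,0],[-0.3,-0.22,0]],"twist":[[0,0,-0.035],[0,0,-0.07],[0,0,-0.09],[0,0,-0.09]],"jaw":[1,1,1,1]}'; python3 w.py 530.5 -338.1 84 69.9; python3 edge.py pics/sc9.png
```

```text
t: 19.65
tool_pos: [531.0, -338.1, 83.2]
orientation: [-2.589, -1.78, 0.0]
contact_force: [-0.1, 0.4, 1.0]
grip_width: -0.1
finger_force: 0.5
pos [ 530.953 -338.067   83.167] F [-0.132  0.438  0.963] w -0.09846710492902508 t 19.65
travel cm [-0.019 -0.041 -0.083] twist [-0.     0.    -0.015]
scene0 (np.float64(148.1), np.float64(226.0))
sc6 (np.float64(145.2), np.float64(226.92857142857142))
sc9 (np.float64(145.5), np.float64(226.92857142857142))
```

```bash
for i in 1; do python3 -m creep '{"travel":[[-0.06,-0.04,0],[-0.12,-0.08,0],[-0.12,-0.08,0]],"twist":[[0,0,-0.017],[0,0,-0.034],[0,0,-0.034]],"jaw":[1,1,1]}'; done;  python3 edge.py pics/sc10.png; python3 -m creep '{"travel":[[-0.06,-0.04,0],[-0.12,-0.08,0],[-0.12,-0.08,0]],"twist":[[0,0,-0.017],[0,0,-0.034],[0,0,-0.034]],"jaw":[1,1,1]}';  python3 edge.py pics/sc11.png|tail -1
```

```text
t: 20.08
tool_pos: [530.3, -338.4, 83.3]
orientation: [-2.557, -1.825, -0.002]
contact_force: [1.0, 3.2, 0.8]
grip_width: 0.3
finger_force: 2.0
scene0 (np.float64(148.1), np.float64(226.0))
sc6 (np.float64(145.2), np.float64(226.92857142857142))
sc10 (np.float64(145.3), np.float64(226.85714285714286))
t: 20.5
tool_pos: [529.7, -338.8, 83.9]
orientation: [2.525, 1.869, 0.004]
contact_force: [2.7, 6.4, 4.0]
grip_width: -0.1
finger_force: 3.3
sc11 (np.float64(145.1), np.float64(226.78571428571428))
```

The force rose to 6–7 N with the bowl still, so the lid is on its stop. I retract and check.

```bash
python3 -m creep '{"travel":[[1.5,0,0],[3,0,0],[4,0,-5],[8,0,-11],[14,0,-11]],"twist":[[0,0,0],[0,0,0],[0,0,0],[0,0,0],[0,0,0]],"jaw":[1,1,1,1,1]}'; python3 -m creep '{"travel":[[4,-4,0],[8,-8,0],[10,-12,0],[10,-16,0],[10,-16,0]],"twist":[[0,0,0],[0,0,0],[0,0,0],[0,0,0],[0,0,0]],"jaw":[1,1,1,1,1]}'
python3 - <<'E'
from h import *
im=grab_frame("top")[:,:,::-1];cv2.imwrite("pics/top6.png",im)
a=cv2.imread("pics/top0.png");b=cv2.imread("pics/top5.png")
f=lambda i:cv2.resize(i[190:255,365:425],None,fx=6,fy=6,interpolation=cv2.INTER_CUBIC)
g=lambda i:cv2.resize(i[75:215,165:285],None,fx=1.5,fy=1.5)
x=np.hstack([f(a),f(im)]);y=np.hstack([g(im),cv2.resize(im[130:310,60:360],(350,210)),np.zeros((210,190,3),np.uint8)])
cv2.imwrite("pics/crop6.png",cv2.convertScaleAbs(np.vstack([x,y]),alpha=1.6))
E
```

```text
t: 21.18
tool_pos: [571.4, -210.3, 197.8]
orientation: [2.523, 1.857, 0.007]
contact_force: [0.6, -0.2, 0.4]
grip_width: -0.4
finger_force: 0.0
t: 21.8
tool_pos: [442.3, -65.2, 192.6]
orientation: [-2.524, -1.869, 0.003]
contact_force: [0.3, -0.1, 0.2]
grip_width: -0.1
finger_force: 0.0
```

View pics/crop6.png

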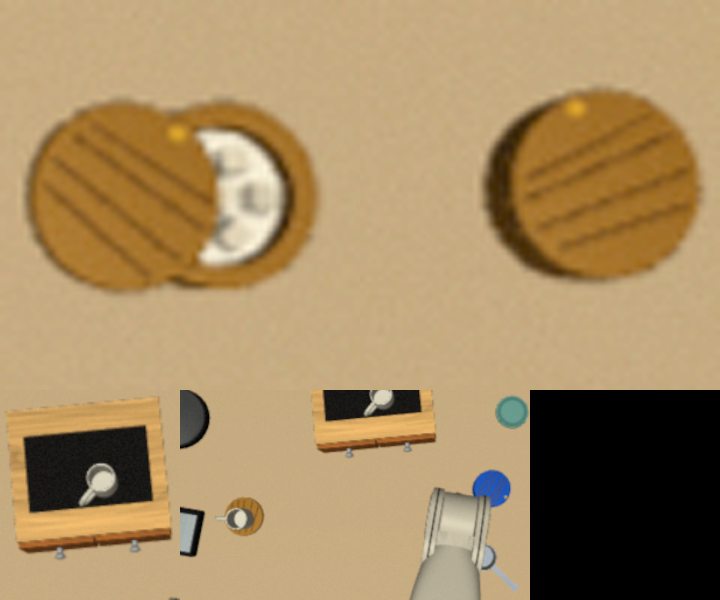

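The picture shows the lid squarely over the bowl (lid centre (605,184), no sugar visible). Both drawer fronts are flush, and the mugs, coaster and cups are where they were. I hand in.

```bash
python3 -c "
from bench import *
print(sign_off())"
```

```text
the job is handed in; nothing more can be done
None
```

I handed the job in at about 22 s: both drawers are fully home and the cellar lid is shut on its stop, but my first push on the lid slid the cellar about 7 mm and turned it about 20°, and I left it there; nothing else appears to have moved in the pictures.

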